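# Sweep the used caps into the catch tray

## Robot

A 6-joint arm with a two-finger parallel gripper is mounted at the origin on the work surface. World frame = base frame: x ahead of the robot, y to its left, z up, the work surface at z = 0. Lengths are in mm, angles in degrees, forces in N, time in s.
With the tool pointing down it reaches from about 300 to 850 mm from the base axis. Payload 4.2 kg.
Tool frame: the origin (TCP) lies midway between the tips of the shut fingers; the grasp point (between the pads) lies 19 mm behind it (env.grasp_offset is the distance from the TCP to the grasp point, in mm); z points along the fingers, y is the line along which they close (so a half turn about z gives the same grasp; the last joint's range is limited). The gripper opens to 91 mm and grips with 3 to 60 N. Pads are 32 mm wide; open, the fingers measure 118 mm over their backs; the gripper's body (76 mm by 178 mm) begins 60 mm behind the grasp point.
Start: joints at [-70.932, 18.312, 89.639, -0, 72.044, -1.146], TCP at [198.682, -539.601, 213.976] pointing down, gripper open.
Joint ranges: [-177.97, 177.97], [-48.28, 115.42], [12.27, 149.76], [-77.06, 257.06], [2.81, 150.46], [-146.56, 146.56]. Speed limits (degrees/s): [147.25, 147.25, 180, 180, 180, 180].

## Interface

Orientations are given as [roll, pitch, yaw] about the fixed x, y, z axes, in that order (R = Rz(yaw) Ry(pitch) Rx(roll)).
In Python, from workcell import env, optics gives the robot as it stands. The module is installed in compiled form; this text tells all that it offers.
- The arm moves only by the tool send_rows, never from a script. Its argument "targets" is a list that holds one entry, the list of rows, each a list of 7 numbers: the turn, a rotation vector about the world's x, y, z scaled (see below), then the shift along the world's x, y, z scaled (see below), then the closure, from -1 (fully open) to 1 (shut). In form: [[[rx, ry, rz, x, y, z, gripper], ...]]. A call has 1 to 12 rows; each row shifts and turns the commanded pose from where the row before left it; what a row does not reach is not made up. The controller multiplies each number of a shift by 0.2 m and each number of a turn by pi/2 rad. A row lasts 1/10 s, in which the tool goes at most 50 mm and 8.59 degrees, less where a joint would pass 70% of its speed; a pose out of reach is approached as far as the arm can. A call with a number of a shift or a turn outside -1 to 1 is refused whole. A call with a gripper value outside its range is refused whole. The fingers move at their own pace and stop on an object; "grip_force" is the grip in N (left out, the last holds). Time passes only in rows, so rows that do not move let the fingers close. It gives the time, the measured TCP pose, the force, the opening and the grip force at its end, in the units of the state.
- env.state(): the state, without advancing time (a new reading comes with each control period).
- optics.grab_frame(name): name is "side" or "top" or "wrist"; returns (picture, depth): 384x512x3 uint8, red, green, blue; 384x512 float32, mm along the optical axis (not along the pixel's ray), 0 where there is no reading.
- optics.camera_info(name): a dict with "camera_matrix" (3x3 intrinsics, pixels), "k1" (the pictures are not rectified: a ray, as slopes to the right and down, at radius r is drawn at 1 + k1 r^2 times it, then the intrinsics apply), "R" (3x3) and "t" (3): a world point X has camera coordinates R X + t; the wrist camera has in their place "mount" (4x4, takes a point from camera to tool coordinates, whose origin is the TCP and whose axes are the flange's). Camera axes: x right, y down, z forward; pixel columns grow to the right and rows downward; lengths in mm; the calibration is good to about 2 mm. A picture is of the moment at which its call begins: read the wrist's pose just before it. camera_info takes no time and is no camera call.
- env.job_done(): hands the job in; it is judged then, once.
Trained networks look in the newest picture that a camera, given by its name, has taken for a name from the list of things; names that differ only in an ending like _2 or _b are one class to them, and where a whole thing is asked for, a point or a joint stands for the part that bears it (a point fixed in the world has none). Each returns a list of dicts, best first, with "conf" (0 to 1); they miss things now and then, are a little off and sometimes report something else, mostly with a low value. They report only what shows in the picture. A call takes as long as a camera call. They do not tell look-alikes from the thing itself.
- optics.silhouettes(camera, name): "mask" (384x512 bool, what is visible of it) and "at" ([column, row] in pixels, amid what is visible of it).
- optics.place_of(camera, name): "at" ([column, row] in pixels: a listed point, or the origin of a listed thing).
The state is a dict: "time_s": time; "qpos": joint angles; "qvel": joint speeds; "effort": joint torques, N m; "ee_pos": TCP position; "ee_rot": TCP orientation; "force": force on the tool from outside, world axes, zero at the start; "torque": the same for the moment, N m; "gripper_width": finger opening in mm; "gripper_force": force on a finger pad.
Only numpy, scipy, OpenCV 4.12 (cv2) and the standard library are available. Lean on these libraries where they do the work, as an engineer would, in place of code of your own. Each camera call takes 0.05 s, during which the arm holds its last target. There are 200 camera calls.

## Task

Three used pot caps lie scattered on the donor desk: sweep all three along the desktop with your fingers, through the open side of the low steel tray, until each lies flat and wholly inside it. Only push them, gently: do not pick them up or pinch them. Leave the closed sample pot standing among them where it is, and do not disturb the tube rack, the pump bottle or the red reader.

Things in the scene. Friction and masses are not known exactly. Their poses are not given: they have to be found in the camera images.
- cap1: A loose screw cap, a plain ribbed yellow disc 38 mm across and 14 mm high, 12 to 22 g, lying flat on the desk, all three alike. It slides on the desk when pushed low on its side. Origin: centre of its underside; z up, x and y of no meaning.
- cap2: A loose screw cap, a plain ribbed yellow disc 38 mm across and 14 mm high, 12 to 22 g, lying flat on the desk, all three alike. It slides on the desk when pushed low on its side. Origin: centre of its underside; z up, x and y of no meaning.
- cap3: A loose screw cap, a plain ribbed yellow disc 38 mm across and 14 mm high, 12 to 22 g, lying flat on the desk, all three alike. It slides on the desk when pushed low on its side. Origin: centre of its underside; z up, x and y of no meaning.
- tray: Low steel tray fixed to the desk: walls 30 mm high, 5 mm thick on three sides, paper-thin floor level with the desk (no lip). Outside 150 mm along its x, 180 mm along its y. Origin: centre of its footprint, at desk height. Back wall at +x, inner face x = 0.070; side walls' inner faces y = +-0.085; open at -x, mouth line x = -0.075, facing roughly world +y.
- tray_mouth (a point): Middle of the tray's open side, at desk height (0.075 m along the tray's own -x from its origin); axes as the tray's.
- pot: Loose upright sample pot, 41 mm across (its cap 38 mm), 59 mm high, closed with a yellow cap like the loose ones; about 90 g. Stands among the caps, any of which may have it between itself and the tray; must stay. Origin: centre of its underside, z up.
- rack: Loose white tube rack with capped tubes, 65 mm (its x) by 210 mm (its y), 80 mm high, on the desk beyond the caps (far from the robot). Must stay. Origin: centre of its underside.
- bottle: Loose amber pump bottle, 58 mm across, 166 mm high, beyond the caps to the robot's left. Must stay. Origin: centre of its underside.
- reader: Loose red box-shaped blood reader, 120 mm (its x) by 100 mm (its y), 50 mm high, on the robot's right past the tray. Must stay. Origin: centre of its underside.
Things that resemble listed ones, but are neither listed nor needed, are in the scene too. What is shaped like the cap2 but purple or white is not meant.

How it is judged:
By the outcome, as a careful person would: the job done as asked, in the order asked, and still so for the second after the job is handed in, with the robot touching nothing.
It also fails if it takes over 72 s, if anything falls off the work surface, if the arm or the gripper's body presses on something with over 40 N, if the wrist force passes 120 N, or if a joint passes its speed limit or range.

## Working session

There is one attempt and no reset: what is moved stays moved. The work goes in short steps, Python scripts to look and compute and a tool call to move; the robot and the scene stay as the last step left them, time stands still between calls to the robot, and variables do not carry over. Pictures are saved under pics/ and viewed, at most 10 in all, crops included, and the job is handed in when it is done.

Besides the shell and the picture viewer there is one more tool, called after "Emit:" as name(argument=value, ...) on one line, values as JSON. send_rows: Moves the arm, as the interface text tells. Its arguments: {"type":"object","properties":{"targets":{"type":"array"},"grip_force":{"type":"number"}},"required":["targets"]}

```bash
mkdir -p pics; cat > h.py <<'E'
import numpy as np, cv2
from workcell import env, optics
from scipy.spatial.transform import Rotation as Ro
def ext(cam):
    c=optics.camera_info(cam)
    if 'R' in c: return c,np.array(c['R']),np.array(c['t'])
def ray(cam,uv):
    c,R,t=ext(cam);K=np.array(c['camera_matrix']);k=c['k1']
    d=cv2.undistortPoints(np.array([[uv]],float),K,np.array([k,0,0,0.]))[0,0]
    return -R.T@t, R.T@np.array([d[0],d[1],1])
def atz(cam,uv,z=0):
    o,d=ray(cam,uv); return o+d*(z-o[2])/d[2]
def proj(cam,P):
    c,R,t=ext(cam)
    return cv2.projectPoints(np.array(P,float).reshape(-1,3),cv2.Rodrigues(R)[0],t.reshape(3,1),np.array(c['camera_matrix']),np.array([c['k1'],0,0,0.]))[0][:,0]
E
python3 - <<'E'
from h import *
for c in ['top','side']:
    p,d=optics.grab_frame(c); cv2.imwrite(f'pics/{c}0.png',p[:,:,::-1])
    print(c, ext(c)[1].round(2).tolist(), ext(c)[2].round())
    for n in ['cap1','tray','tray_mouth','pot','rack','bottle','reader']:
        for r in optics.place_of(c,n)[:6]: print(n,np.round(r['conf'],2),np.round(r['at']),atz(c,r['at'],0).round())
print(env.state())
E
```

```text
top [[-0.03, -1.0, 0.0], [-1.0, 0.03, -0.08], [0.08, -0.01, -1.0]] [ -91.  629. 1536.]
cap1 0.65 [224. 200.] [597.  17.   0.]
cap1 0.6 [228. 176.] [681.  -1.   0.]
cap1 0.59 [186. 232.] [486. 150.   0.]
cap1 0.41 [223. 234.] [476.  23.   0.]
cap1 0.38 [246. 177.] [674. -65.   0.]
tray 0.6 [301. 218.] [ 527. -254.    0.]
tray_mouth 0.56 [279. 221.] [ 516. -176.    0.]
pot 0.48 [183. 198.] [605. 159.   0.]
rack 0.59 [223. 147.] [785.  14.   0.]
bottle 0.71 [147. 168.] [716. 289.   0.]
reader 0.81 [371. 245.] [ 424. -498.    0.]
side [[-0.93, -0.36, -0.02], [-0.27, 0.72, -0.64], [0.24, -0.59, -0.77]] [ 508.  254. 1041.]
cap1 0.59 [275. 249.] [480.  23.   0.]
cap1 0.52 [251. 287.] [497. 145.   0.]
cap1 0.49 [224. 202.] [662. -72.   0.]
cap1 0.46 [233. 232.] [600.  13.   0.]
cap1 0.46 [210. 224.] [670.  10.   0.]
tray 0.68 [288. 170.] [ 534. -252.    0.]
tray_mouth 0.97 [287. 190.] [ 513. -175.    0.]
pot 0.8 [208. 283.] [597. 173.   0.]
pot 0.51 [292. 171.] [ 522. -250.    0.]
rack 0.56 [174. 213.] [779.  11.  -0.]
bottle 0.69 [139. 311.] [720. 297.   0.]
reader 0.69 [339. 121.] [ 448. -519.   -0.]
{'time_s': 0.8, 'qpos': array([-7.09328434e+01,  1.83122140e+01,  8.96367142e+01, -1.26907333e-03,
        7.20431462e+01, -1.14695391e+00]), 'qvel': array([-0.08269973,  0.07429361,  0.00497395, -0.02206824,  0.0718833 ,
       -0.1044166 ]), 'effort': array([ 9.07991871e-04, -4.12298906e+01, -2.32218647e+01,  7.29543320e-02,
        3.75878660e-02, -1.94819926e-06]), 'ee_pos': array([ 198.67712479, -539.62931195,  213.98829399]), 'ee_rot': array([1.79992100e+02, 1.36571335e-03, 2.02145016e+01]), 'force': array([ 1.63221437,  0.36325681, -0.39900515]), 'torque': array([ 0.01400917,  0.0118683 , -0.03985838]), 'gripper_force': 0.0, 'gripper_width': 91.0340517345136}
```

View pics/top0.png

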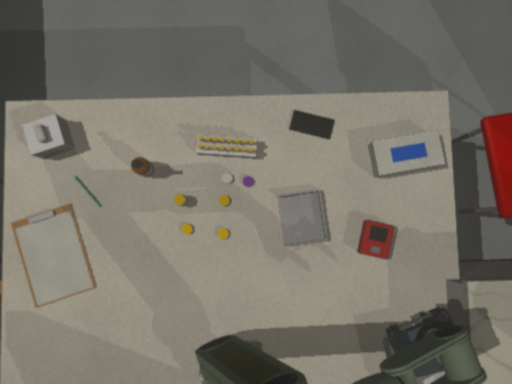

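View pics/side0.png

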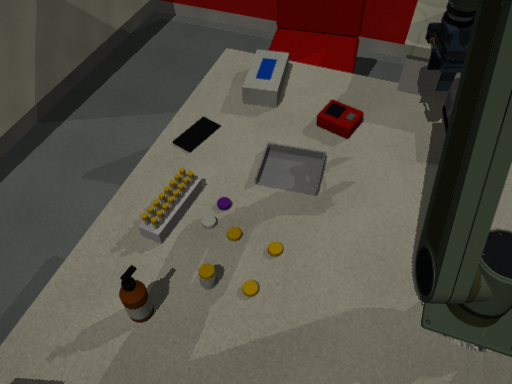

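The top view shows three loose yellow caps at about (224,200), (187,230) and (223,234). The pot is at (180,199) and the tray at (302,218), with its mouth on the left. The white and purple decoys are at (228,178) and (247,181). Next I refine the positions.

```bash
python3 - <<'E'
from h import *
for c in ['top','side']:
    p,d=optics.grab_frame(c); h=cv2.cvtColor(p,cv2.COLOR_RGB2HSV)
    m=cv2.inRange(h,(18,130,90),(35,255,255))
    n,l,s,ce=cv2.connectedComponentsWithStats(m)
    for i in range(1,n):
        if s[i,4]>40: print(c,s[i,4],ce[i].round(1),'z10',atz(c,ce[i],10).round(),'z59',atz(c,ce[i],55).round())
    r=optics.silhouettes(c,'tray')[0]; k=r['mask'].astype(np.uint8)
    ct=max(cv2.findContours(k,0,2)[0],key=cv2.contourArea)[:,0]
    for z in ([0,30]):
        P=np.array([atz(c,q,z)[:2] for q in ct.astype(float)],np.float32)
        R=cv2.minAreaRect(P); print('tray',z,np.round(R[0]),np.round(R[1]),round(R[2],1),cv2.boxPoints(R).round().tolist())
    r=optics.place_of(c,'tray_mouth')
    print([ (x['conf'],atz(c,x['at'],0).round(1)) for x in r])
E
```

```text
top 91 [179.2 199.1] z10 [602. 172.  10.] z59 [600. 165.  55.]
top 87 [224.  200.1] z10 [595.  15.  10.] z59 [592.  12.  55.]
top 88 [186.6 228.8] z10 [498. 148.  10.] z59 [498. 141.  55.]
top 88 [222.9 233.4] z10 [478.  21.  10.] z59 [479.  17.  55.]
tray 0 [ 526. -258.] [183. 156.] 6.0 [[428.0, -190.0], [444.0, -345.0], [625.0, -326.0], [609.0, -171.0]]
tray 30 [ 526. -255.] [179. 153.] 6.0 [[429.0, -188.0], [445.0, -340.0], [623.0, -322.0], [607.0, -170.0]]
[(0.92, array([ 514.2, -170.4,    0. ]))]
side 139 [233.5 232.7] z10 [595.  20.  10.] z59 [580.  48.  55.]
side 156 [274.8 247.7] z10 [478.  26.  10.] z59 [469.  54.  55.]
side 182 [206.  270.1] z10 [615. 147.  10.] z59 [600. 169.  55.]
side 194 [249.6 287.3] z10 [497. 153.  10.] z59 [487. 175.  55.]
tray 0 [ 530. -264.] [188. 182.] 7.3 [[425.0, -186.0], [448.0, -366.0], [635.0, -342.0], [611.0, -162.0]]
tray 30 [ 522. -237.] [182. 177.] 7.3 [[421.0, -161.0], [443.0, -336.0], [624.0, -313.0], [601.0, -137.0]]
[(0.94, array([ 510.3, -179.5,    0. ]))]
```

Emit:
send_rows(targets=[[[0,0,0.0702,0.13,0.2,0,0.385],[0,0,0.0702,0.13,0.2,0,0.385],[0,0,0.0702,0.13,0.2,0,0.385],[0,0,0.0702,0.13,0.2,0,0.385],[0,0,0.0702,0.13,0.2,0,0.385],[0,0,0.0702,0.13,0.2,0,0.385],[0,0,0.0702,0.13,0.2,0,0.385],[0,0,0.0702,0.13,0.2,0,0.385],[0,0,0.0702,0.13,0.2,0,0.385],[0,0,0.0702,0.13,0.2,0,0.385],[0,0,0.0702,0.13,0.2,0,0.385],[0,0,0.0702,0.13,0.2,0,0.385]]])

```text
time_s: 2.3
ee_pos: [511.6, -57.7, 214.2]
ee_rot: [180.0, 0.0, 96.3]
force: [0.5, -1.1, 0.5]
gripper_width: 28.0
gripper_force: 0.0
```

Emit:
send_rows(targets=[[[0,0,0,0.1,0.1475,0,0.385],[0,0,0,0.1,0.1475,0,0.385],[0,0,0,0.1,0.1475,0,0.385],[0,0,0,0.1,0.1475,0,0.385],[0,0,0,0,0,-0.23,0.385],[0,0,0,0,0,-0.23,0.385],[0,0,0,0,0,-0.23,0.385],[0,0,0,0,0,-0.23,0.385],[0,0,0,0,0,-0.075,0.385],[0,0,0,0,0,-0.05,0.385],[0,0,0,0,0,0,0.385]]])

```text
time_s: 3.4
ee_pos: [590.3, 58.4, 4.1]
ee_rot: [-179.9, -0.0, 96.0]
force: [0.5, 0.2, -0.1]
gripper_width: 28.0
gripper_force: 0.0
```

```bash
python3 - <<'E'
from h import *
s=env.state();print(s['ee_pos'],s['ee_rot'],s['force'])
w,_=optics.grab_frame('wrist'); t,_=optics.grab_frame('side')
cv2.imwrite('pics/a.png',np.hstack([cv2.resize(w,(400,300)),cv2.resize(t[140:340,150:350],(300,300))])[:,:,::-1])
E
```

```text
[590.30639276  58.35706738   4.05649554] [-1.79906451e+02 -3.31773739e-03  9.60277386e+01] [ 0.48838315  0.2258862  -0.08377083]
```

View pics/a.png

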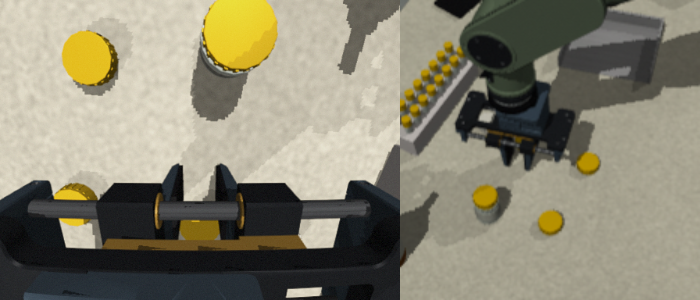

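Emit:
send_rows(targets=[[[0,0,0,0.003,-0.03,0,0.385],[0,0,0,0.003,-0.03,0,0.385],[0,0,0,0,-0.03,0,0.385],[0,0,0,-0.008,-0.04,0,0.385],[0,0,0,-0.016,-0.06,0,0.385],[0,0,0,-0.016,-0.06,0,0.385],[0,0,0,-0.016,-0.06,0,0.385],[0,0,0,-0.016,-0.06,0,0.385],[0,0,0,-0.016,-0.06,0,0.385],[0,0,0,-0.016,-0.06,0,0.385],[0,0,0,-0.016,-0.06,0,0.385],[0,0,0,-0.016,-0.06,0,0.385]]])

```text
time_s: 4.7
ee_pos: [564.4, -64.6, 5.0]
ee_rot: [180.0, 0.0, 96.0]
force: [0.1, -0.3, -0.1]
gripper_width: 28.1
gripper_force: 0.1
```

```bash
cat > look.py <<'E'
from h import *
import sys
s=env.state();print(s['time_s'],s['ee_pos'].round(1),s['force'].round(1))
for c in ['top','side']:
    p,d=optics.grab_frame(c); h=cv2.cvtColor(p,cv2.COLOR_RGB2HSV)
    m=cv2.inRange(h,(18,130,60),(35,255,255))
    n,l,st,ce=cv2.connectedComponentsWithStats(m)
    for i in range(1,n):
        if st[i,4]>20: print(c,st[i,4],ce[i].round(1),'z10',atz(c,ce[i],10).round()[:2])
    if len(sys.argv)>1: cv2.imwrite(f'pics/{c}{sys.argv[1]}.png',p[:,:,::-1])
E
python3 look.py b
```

```text
4.7 [564.4 -64.6   5. ] [ 0.1 -0.3 -0.1]
top 93 [179.2 199.1] z10 [602. 172.]
top 87 [186.6 228.7] z10 [498. 148.]
side 74 [179.3 174. ] z10 [ 825. -117.]
side 167 [183.  183.6] z10 [798. -87.]
side 80 [169.2 186.5] z10 [830. -64.]
side 37 [161.4 196.3] z10 [834. -24.]
side 42 [170.1 199.6] z10 [805. -21.]
side 41 [156.  202.7] z10 [836.   2.]
side 44 [164.9 206.5] z10 [807.   5.]
side 49 [256.8 207.1] z10 [568. -81.]
side 45 [150.3 209.5] z10 [839.  29.]
side 48 [159.5 213.2] z10 [809.  31.]
side 45 [144.8 216.5] z10 [841.  55.]
side 47 [153.9 220.4] z10 [812.  58.]
side 182 [274.8 248.5] z10 [477.  28.]
side 218 [206.5 271. ] z10 [613. 149.]
side 217 [249.9 288. ] z10 [496. 154.]
```

Emit:
send_rows(targets=[[[0,0,0,-0.014,-0.065,0,0.385],[0,0,0,-0.014,-0.065,0,0.385],[0,0,0,-0.014,-0.065,0,0.385],[0,0,0,0.006,-0.06,0,0.385],[0,0,0,0.006,-0.06,0,0.385],[0,0,0,0.006,-0.06,0,0.385],[0,0,0,0.006,-0.06,0,0.385],[0,0,0,0.006,-0.06,0,0.385],[0,0,0,0.006,-0.06,0,0.385],[0,0,0,0.006,-0.06,0,0.385],[0,0,0,0.006,-0.06,0,0.385],[0,0,0,0.006,-0.06,0,0.385]]])

```text
time_s: 6.0
ee_pos: [567.2, -211.6, 5.0]
ee_rot: [180.0, -0.0, 96.0]
force: [0.7, 0.8, 0.3]
gripper_width: 28.2
gripper_force: 0.1
```

Emit:
send_rows(targets=[[[0,0,0,0.006,-0.06,0,0.385],[0,0,0,0.006,-0.06,0,0.385],[0,0,0,0.003,-0.04,0,0.385],[0,0,0,0.002,-0.02,0,0.385],[0,0,0,0,0,0,0.385],[0,0,0,-0.008,0.075,0,0.385],[0,0,0,-0.016,0.15,0.03,0.385],[0,0,0,0,0.06,0.22,0.385],[0,0,0,0,0,0.22,0.385]]])

```text
time_s: 6.9
ee_pos: [563.9, -185.7, 98.7]
ee_rot: [-179.8, -0.2, 96.2]
force: [0.2, -0.5, -0.3]
gripper_width: 27.8
gripper_force: 0.0
```

```bash
python3 look.py c | grep -v '8[0-9][0-9]\. *-*[0-9]*\.\]'
```

```text
6.9 [ 563.9 -185.7   98.7] [ 0.2 -0.5 -0.3]
top 92 [179.1 199.1] z10 [603. 173.]
top 86 [186.6 228.7] z10 [498. 148.]
top 88 [222.9 233.4] z10 [478.  21.]
side 66 [281.  160.4] z10 [ 564. -272.]
side 154 [182.8 183.5] z10 [799. -87.]
side 183 [274.9 248.6] z10 [477.  28.]
side 218 [206.5 271. ] z10 [613. 149.]
side 218 [249.8 288. ] z10 [496. 154.]
```

View pics/sidec.png

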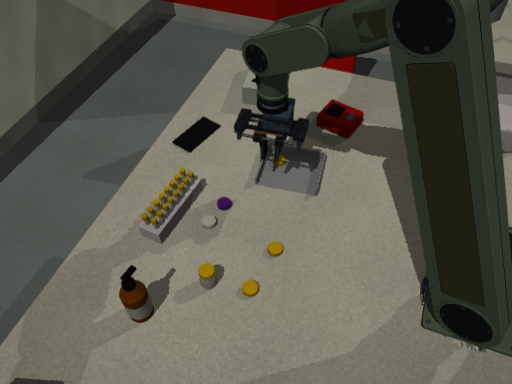

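The side view shows cap 1 inside the tray at (281,160), near the back and partly behind the gripper. The pot and decoys are unmoved. Next is the cap at (275,248).

Emit:
send_rows(targets=[[[0,0,0,-0.075,0.209,0,0.385],[0,0,0,-0.075,0.209,0,0.385],[0,0,0,-0.075,0.209,0,0.385],[0,0,0,-0.075,0.209,0,0.385],[0,0,0,-0.075,0.209,0,0.385],[0,0,0,-0.075,0.209,0,0.385],[0,0,0,0,0,-0.2,0.385],[0,0,0,0,0,-0.2,0.385],[0,0,0,0,0,-0.06,0.385],[0,0,0,0,0,0,0.385]]])

```text
time_s: 8.0
ee_pos: [472.7, 62.0, 4.8]
ee_rot: [-179.7, -0.0, 96.1]
force: [-0.6, 0.1, 0.7]
gripper_width: 28.0
gripper_force: 0.0
```

Emit:
send_rows(targets=[[[0,0,0,0.004,-0.03,0,0.385],[0,0,0,0.003,-0.03,0,0.385],[0,0,0,0,-0.03,0,0.385],[0,0,0,-0.002,-0.06,0,0.385],[0,0,0,-0.002,-0.06,0,0.385],[0,0,0,-0.002,-0.06,0,0.385],[0,0,0,-0.002,-0.06,0,0.385],[0,0,0,-0.002,-0.06,0,0.385],[0,0,0,-0.002,-0.06,0,0.385],[0,0,0,-0.002,-0.06,0,0.385],[0,0,0,-0.002,-0.06,0,0.385],[0,0,0,-0.002,-0.06,0,0.385]]])

```text
time_s: 9.2
ee_pos: [473.4, -65.8, 6.9]
ee_rot: [180.0, -0.0, 96.0]
force: [0.1, 0.4, -0.0]
gripper_width: 27.9
gripper_force: 0.2
```

```bash
python3 look.py | grep -v '8[0-9][0-9]\. *-*[0-9]*\.\]'
```

```text
9.2 [473.4 -65.8   6.9] [ 0.1  0.4 -0. ]
top 93 [179.2 199.1] z10 [602. 172.]
top 90 [307.9 204.1] z10 [ 573. -280.]
top 87 [186.6 228.7] z10 [498. 148.]
side 168 [183.  183.6] z10 [798. -87.]
side 70 [289.4 215.4] z10 [476. -85.]
side 220 [206.5 271. ] z10 [613. 149.]
side 218 [249.9 288. ] z10 [496. 154.]
```

Emit:
send_rows(targets=[[[0,0,0,-0.005,-0.06,-0.005,0.385],[0,0,0,-0.005,-0.06,0,0.385],[0,0,0,-0.005,-0.06,0,0.385],[0,0,0,-0.003,-0.06,0,0.385],[0,0,0,0.006,-0.06,0,0.385],[0,0,0,0.006,-0.06,0,0.385],[0,0,0,0.006,-0.06,0,0.385],[0,0,0,0.006,-0.06,0,0.385],[0,0,0,0.006,-0.06,0,0.385],[0,0,0,0.006,-0.06,0,0.385],[0,0,0,0.006,-0.06,0,0.385],[0,0,0,0.006,-0.06,0,0.385]]])

```text
time_s: 10.5
ee_pos: [479.6, -209.8, 6.0]
ee_rot: [180.0, 0.0, 96.0]
force: [-0.4, 0.5, 0.3]
gripper_width: 27.7
gripper_force: 0.1
```

Emit:
send_rows(targets=[[[0,0,0,0.006,-0.06,0,0.385],[0,0,0,0.006,-0.06,0,0.385],[0,0,0,0.006,-0.06,0,0.385],[0,0,0,0.003,-0.04,0,0.385],[0,0,0,0.002,-0.02,0,0.385],[0,0,0,0,0,0,0.385],[0,0,0,-0.008,0.075,0,0.385],[0,0,0,-0.016,0.15,0.03,0.385],[0,0,0,0,0.06,0.22,0.385],[0,0,0,0,0,0.22,0.385]]])

```text
time_s: 11.5
ee_pos: [477.3, -196.1, 99.8]
ee_rot: [-179.7, -0.2, 96.2]
force: [0.9, -1.0, 0.2]
gripper_width: 28.2
gripper_force: 0.0
```

Emit:
send_rows(targets=[[[0,0,0,0.01,0.242,0,0.385],[0,0,0,0.01,0.242,0,0.385],[0,0,0,0.01,0.242,0,0.385],[0,0,0,0.01,0.242,0,0.385],[0,0,0,0.01,0.242,0,0.385],[0,0,0,0.01,0.242,0,0.385],[0,0,0,0.01,0.242,0,0.385],[0,0,0,0.01,0.242,0,0.385],[0,0,0,0,0,-0.2,0.385],[0,0,0,0,0,-0.2,0.385],[0,0,0,0,0,-0.07,0.385],[0,0,0,0,0,0,0.385]]])

```text
time_s: 12.7
ee_pos: [491.9, 187.7, 3.7]
ee_rot: [-179.6, 0.1, 96.1]
force: [-0.7, -0.1, 0.6]
gripper_width: 28.1
gripper_force: 0.0
```

```bash
python3 look.py | grep -v '8[0-9][0-9]\. *-*[0-9]*\.\]'
```

```text
12.7 [491.9 187.7   3.7] [-0.7 -0.1  0.6]
top 93 [179.2 199. ] z10 [603. 172.]
top 90 [307.9 204.1] z10 [ 573. -280.]
top 86 [186.4 228.9] z10 [497. 148.]
top 89 [311.6 228.6] z10 [ 487. -290.]
side 166 [182.9 183.6] z10 [798. -87.]
side 61 [201.7 269.4] z10 [626. 149.]
side 26 [245.5 292. ] z10 [502. 168.]
```

Emit:
send_rows(targets=[[[0,0,0,0.004,-0.03,0,0.385],[0,0,0,0.004,-0.03,0,0.385],[0,0,0,0.003,-0.03,0,0.385],[0,0,0,0.004,-0.06,0,0.385],[0,0,0,0.004,-0.06,0,0.385],[0,0,0,0.004,-0.06,0,0.385],[0,0,0,0.004,-0.06,0,0.385],[0,0,0,0.004,-0.06,0,0.385],[0,0,0,0.004,-0.06,0,0.385],[0,0,0,0.004,-0.06,0,0.385],[0,0,0,0.004,-0.06,0,0.385],[0,0,0,0.004,-0.06,0,0.385]]])

```text
time_s: 14.0
ee_pos: [504.8, 60.4, 6.0]
ee_rot: [180.0, 0.0, 96.0]
force: [-1.0, -0.1, 0.7]
gripper_width: 28.2
gripper_force: 0.2
```

Emit:
send_rows(targets=[[[0,0,0,0.004,-0.06,0,0.385],[0,0,0,0.004,-0.06,0,0.385],[0,0,0,0.004,-0.06,0,0.385],[0,0,0,0.004,-0.06,0,0.385],[0,0,0,0.004,-0.06,0,0.385],[0,0,0,0.004,-0.06,0,0.385],[0,0,0,0.004,-0.06,0,0.385],[0,0,0,0.004,-0.06,0,0.385],[0,0,0,0.004,-0.06,0,0.385],[0,0,0,0.004,-0.06,0,0.385],[0,0,0,0.004,-0.06,0,0.385],[0,0,0,0.004,-0.06,0,0.385]]])

```text
time_s: 15.2
ee_pos: [514.3, -83.6, 5.9]
ee_rot: [180.0, -0.0, 96.0]
force: [-0.1, -0.0, -0.7]
gripper_width: 28.2
gripper_force: 0.2
```

```bash
python3 look.py | grep -v '8[0-9][0-9]\. *-*[0-9]*\.\]'
```

```text
15.2 [514.3 -83.6   5.9] [-0.1 -0.  -0.7]
top 93 [179.2 199.1] z10 [602. 172.]
top 90 [307.9 204.1] z10 [ 573. -280.]
top 83 [311.3 228.7] z10 [ 487. -289.]
side 110 [307.3 164. ] z10 [ 486. -285.]
side 167 [183.  183.6] z10 [798. -87.]
side 66 [276.6 206.2] z10 [ 519. -103.]
side 219 [206.5 271. ] z10 [613. 149.]
```

Emit:
send_rows(targets=[[[0,0,0,0.004,-0.06,0,0.385],[0,0,0,0.004,-0.06,0,0.385],[0,0,0,0.004,-0.06,0,0.385],[0,0,0,0.004,-0.06,0,0.385],[0,0,0,0.004,-0.06,0,0.385],[0,0,0,0.004,-0.06,0,0.385],[0,0,0,0.004,-0.06,0,0.385],[0,0,0,0.004,-0.06,0,0.385],[0,0,0,0.004,-0.06,0,0.385],[0,0,0,0.004,-0.06,0,0.385],[0,0,0,0.003,-0.04,0,0.385],[0,0,0,0.002,-0.02,0,0.385]]])

```text
time_s: 16.5
ee_pos: [523.4, -215.5, 5.9]
ee_rot: [180.0, 0.0, 96.0]
force: [0.9, 0.2, 0.3]
gripper_width: 28.4
gripper_force: 0.1
```

Emit:
send_rows(targets=[[[0,0,0,0,0,0,0.385],[0,0,0,-0.008,0.075,0,0.385],[0,0,0,-0.016,0.15,0.03,0.385],[0,0,0,0,0.06,0.22,0.385],[0,0,0,0,0.1,0.22,0.385],[0,0,0,-0.1,0.2,0.1,0.385],[0,0,0,-0.1,0.2,0.1,0.385],[0,0,0,-0.1,0.2,0.0,0.385],[0,0,0,0,0,0,0.385],[0,0,0,0,0,0,0.385]]])

```text
time_s: 17.5
ee_pos: [457.6, -16.0, 140.1]
ee_rot: [180.0, 0.0, 96.2]
force: [0.5, -1.1, -0.1]
gripper_width: 28.4
gripper_force: 0.0
```

```bash
python3 look.py d | grep -v '8[0-9][0-9]\. *-*[0-9]*\.\]'; python3 -c "
import cv2,numpy as np
a=cv2.imread('pics/topd.png')[130:270,130:400];b=cv2.imread('pics/sided.png')[110:320,120:390]
cv2.imwrite('pics/d.png',np.hstack([cv2.resize(a,(400,300)),cv2.resize(b,(390,300))]))"
```

```text
17.5 [457.6 -16.  140.1] [ 0.5 -1.1 -0.1]
top 89 [179.3 199.1] z10 [602. 172.]
top 90 [307.9 204.1] z10 [ 573. -280.]
top 88 [299.2 217.6] z10 [ 526. -248.]
top 91 [311.6 228.6] z10 [ 487. -290.]
side 31 [275.6 158.4] z10 [ 582. -275.]
side 166 [183.1 183.4] z10 [798. -88.]
side 215 [206.5 271. ] z10 [613. 149.]
```

View pics/d.png

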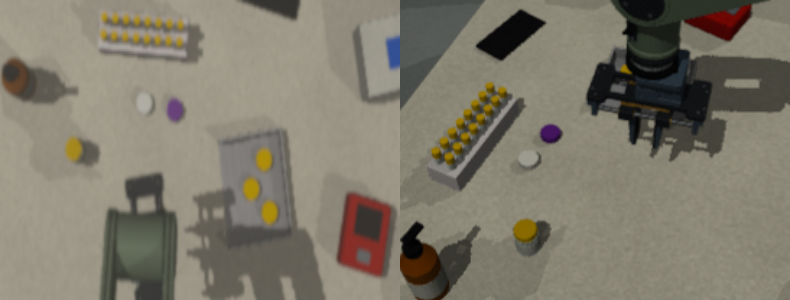

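The top view shows all three caps lying flat well inside the tray, at about (308,204), (299,218) and (312,229) in the full picture. The pot, rack, bottle and reader are unmoved, and the arm is clear.

```bash
python3 -c "
from workcell import env
print(env.job_done())"
```

```text
the job is handed in; nothing more can be done
None
```

All three yellow caps now lie flat inside the tray, pushed only, with the pot, rack, bottle and reader unmoved; I handed the job in at about 17.5 s on the robot's clock, with no verdict shown.

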